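# Clear the spent capsules into the chute and clamp its lid

### The arm

A 6-joint arm with a two-finger parallel gripper is mounted at the origin on the work surface. World frame = base frame: x ahead of the robot, y to its left, z up, the work surface at z = 0. Lengths are in m, angles in rad, forces in N, time in s.
With the tool pointing down it reaches from about 0.425 to 0.95 m from the base axis. Payload 3.5 kg.
Tool frame: the origin (TCP) lies at the very end of the fingers, on their centre line; the grasp point (between the pads) lies 19 mm behind it (grip_depth is the distance from the TCP to the grasp point, in m); x points along the fingers, z is the direction in which the jaws open and shut, and the axes are right-handed (so a half turn about x gives the same grasp; the last joint's range is limited). The gripper opens to 85 mm and grips with 20 to 120 N. Pads are 22 mm wide; open, the fingers measure 114 mm over their backs; the gripper's body (76 mm by 85 mm) begins 54 mm behind the grasp point. The pads swing forward as they close: fully open they stand 13 mm farther back than shut.
Start: joints at [-1.261, 0.286, 1.577, -0, 1.279, -0.15], TCP at [0.3, -0.605, 0.231] pointing down, gripper open.
Joint ranges: [-2.77, 2.77], [-0.9, 2.22], [0.21, 2.48], [-1.53, 4.67], [0.24, 2.81], [-2.84, 2.84]. Speed limits (rad/s): [2.79, 2.79, 3.14, 3.14, 3.14, 3.14].

### API

Orientations are given as a unit quaternion [x, y, z, w].
In Python, from plant import get_state, read_camera, calibration, sign_off, recognise, grip_depth gives the robot as it stands. The module is installed in compiled form; this text tells all that it offers.
- The arm moves only by the tool servo_tool, never from a script. Its argument "deltas" is a list that holds one entry, the list of rows, each a list of 4 numbers: the shift along the world's x, y, z scaled (see below), then the turn about the world's z scaled (see below). In form: [[[tx, ty, tz, spin], ...]]. A call has exactly 5 rows; each row is the pose to reach, as a shift and turn from the pose commanded when the call began; what a row does not reach only later rows make up. The controller multiplies each number of a shift by 10 cm and each number of a turn by 90 degrees. A row lasts 1/10 s, in which the tool goes at most 50 mm and 8.59 degrees, less where a joint would pass 70% of its speed; a pose out of reach is approached as far as the arm can. A call with a number of a shift or a turn outside -1 to 1 is refused whole. A call with a gripper value outside its range is refused whole. "claw" is the gripper's target within -1 to 1 (fully open at 1, half-way at 0, shut at -1), set as the call begins (left out, the last holds). The fingers move at their own pace and stop on an object; "force" is the grip in N (left out, the last holds). Time passes only in rows, so rows that repeat a pose let the fingers close, or fill a call up. It gives the time, the measured TCP pose, the force and the opening at its end, in the units of the state.
- get_state(): the state, without advancing time (a new reading comes with each control period).
- read_camera(name): name is "scene" or "top" or "wrist"; returns the picture (480x640x3 uint8, blue, green, red); there is no depth.
- calibration(name): a dict with "intrinsics" (3x3 intrinsics, pixels), "dist" ([k1, k2, p1, p2, k3] as OpenCV has them; the pictures are not rectified), "R" (3x3) and "t" (3): a world point X has camera coordinates R X + t; the wrist camera has in their place "T_tool_cam" (4x4, takes a point from camera to tool coordinates, whose origin is the TCP and whose axes are the tool frame's). Camera axes: x right, y down, z forward; pixel columns grow to the right and rows downward; lengths in m; the calibration is good to about 2 mm. A picture is of the moment at which its call begins: read the wrist's pose just before it. calibration takes no time and is no camera call.
- sign_off(): hands the job in, once; it reports no verdict.
Trained networks look in the newest picture that a camera, given by its name, has taken for a name from the list of things; names that differ only in an ending like _2 or _b are one class to them, and where a whole thing is asked for, a point or a joint stands for the part that bears it (a point fixed in the world has none). Each returns a list of dicts, best first, with "p" (0 to 1); they miss things now and then, are a little off and sometimes report something else, mostly with a low value. They report only what shows in the picture. A call takes as long as a camera call.
- recognise(camera, query): "at" ([x, y, z] in m, in world coordinates, good to about 4 mm: the middle of the surface that is visible of it).
The state is a dict: "time": time; "qpos": joint angles; "dq": joint speeds; "joint_efforts": joint torques, N m; "eef_pos": TCP position; "tcp_rot": TCP orientation; "contact_force": force on the tool from outside, world axes, zero at the start; "wrist_torque": the same for the moment, N m; "opening": opening from 0.0 (shut) to 1.0 (fully open).
Only numpy, scipy, OpenCV 4.12 (cv2) and the standard library are available. Lean on these libraries where they do the work, as an engineer would, in place of code of your own. Each camera call takes 0.05 s, during which the arm holds its last target. There are 200 camera calls.

### The job

Clear the drip shelf of the coffee corner: swing the wire bail with the red sleeve right back off the lid of the capsule chute, lift the lid well up, then push every spent capsule along the shelf and off its open edge so that it drops into the chute - push them, do not pick them up off the shelf. When all are in, close the lid fully and only then swing the bail up and over centre again until it snaps to its stop and clamps the lid. Leave the cups, jug and other things on the counter standing where they are.

Things in the scene. Friction and masses are not known exactly. Their poses are not given: they have to be found in the camera images.
- station: Capsule clearing station, fixed to the counter and turned by up to 0.15 rad: a white chute box with, on its +y side, a steel drip shelf. Origin on the counter under the middle of the chute mouth; z up; 'station' x, y, z below are along its axes from this origin. Lid hinge line: along x at y -70, z 135 mm. Bail pivot line: along x at y -20, z 118 mm.
- chute_mouth (a point): Middle of the chute's open top, at rim height, 130 mm above the counter. Inside, the chute measures x -75..75 mm, y -62..62 mm from here; walls 8 mm thick; floor 8 mm above the counter with a steel slope inside. Axes as the station's.
- shelf_edge (a point): Middle of the drip shelf's open edge, at its top, station y 62, z 160 mm. Level; runs from here 272 mm to +y, 99 mm either way in x; 12 mm fences on the x sides and +y end. Two slanting guide cheeks (18 mm high) narrow it from 98 mm either side at 78 mm from the edge to 70 mm at the edge, which is flush with the chute's inner wall: what goes over it drops into the mouth. Axes as the station's.
- lid (a joint): Hinge of the grey chute lid, rad: 0 shut (as at the start), up to 1.7 open. Stiff: it stays where it is left (about 7 N at the handle to lift, 2 to 4 N to lower). The lid is 130 mm from hinge line to free edge, 164 mm wide, 10 mm thick, and swings up and over to -y, away from the shelf.
- lid_handle (a point): Centre of the lid's dark round bar handle: 12 mm thick, 88 mm clear length along station x between its two legs, 36 mm above the lid's top face. With the lid shut it is 90 mm to +y of the hinge line and 41 mm above it. Axes turn with the lid and are the station's when it is shut.
- bail (a joint): Hinge of the wire bail, rad: 0 at its stop, clamped (as at the start): 0.23 past upright, leaning over the lid towards the shelf; 0.23 upright; 1.8 lying back level on the -y side of the chute (open). A toggle spring drives it away from 0.6: below, it snaps to 0; above, to 1.8. It needs up to about 6 N at the sleeve.
- bail_grip (a point): Centre of the red round sleeve on the bail's cross wire: 12 mm thick, 84 mm long, along station x, 100 mm from the bail's pivot line. Clamped (0) it is at station y 3, z 215 mm; lying back (1.8) at y -120, z 118 mm.
- cap0_c (a point): Centre (half-way up) of a spent coffee capsule, copper, 40 mm wide at the foot, 32 mm near the top, 30 mm tall, about 20 g, rigid, standing wide end down on the drip shelf (absent in some runs: 4 to 6 are there).
- cap1_c (a point): Centre (half-way up) of a spent coffee capsule, brass, 40 mm wide at the foot, 32 mm near the top, 30 mm tall, about 20 g, rigid, standing wide end down on the drip shelf (absent in some runs: 4 to 6 are there).
- cap2_c (a point): Centre (half-way up) of a spent coffee capsule, blue, 40 mm wide at the foot, 32 mm near the top, 30 mm tall, about 20 g, rigid, standing wide end down on the drip shelf (absent in some runs: 4 to 6 are there).
- cap3_c (a point): Centre (half-way up) of a spent coffee capsule, green, 40 mm wide at the foot, 32 mm near the top, 30 mm tall, about 20 g, rigid, standing wide end down on the drip shelf (absent in some runs: 4 to 6 are there).
- cap4_c (a point): Centre (half-way up) of a spent coffee capsule, copper, 40 mm wide at the foot, 32 mm near the top, 30 mm tall, about 20 g, rigid, standing wide end down on the drip shelf (absent in some runs: 4 to 6 are there).
- cap5_c (a point): Centre (half-way up) of a spent coffee capsule, brass, 40 mm wide at the foot, 32 mm near the top, 30 mm tall, about 20 g, rigid, standing wide end down on the drip shelf (absent in some runs: 4 to 6 are there).
- jug_c (a point): Steel milk jug, 72 mm wide, 95 mm tall, near the chute. Centre, half-way up; own z up. To be left alone.
- cup_a_c (a point): White cup 64 mm wide, 60 mm tall, stored under the drip shelf. Centre, half-way up; own z up. To be left alone.
- cup_b_c (a point): Blue cup 64 mm wide, 60 mm tall, stored under the drip shelf. Centre, half-way up; own z up. To be left alone.
- mug_c (a point): Terracotta-coloured mug 80 mm wide, 90 mm tall, with one handle. Centre, half-way up; own z up. To be left alone.
- tamper_c (a point): Dark tamper standing on its 56 mm foot, 90 mm tall. Centre, half-way up; own z up. To be left alone.
- syrup_c (a point): Amber jar 60 mm wide, 160 mm tall. Centre, half-way up; own z up. To be left alone.
- tin_c (a point): Yellow tin 80 mm wide, 120 mm tall. Centre, half-way up; own z up. To be left alone.

How it is judged:
By the outcome, as a careful person would: the job done as asked, in the order asked, and still so for the second after the job is handed in, with the robot touching nothing.
Of cap0, cap1, cap2, cap3, cap4, cap5 only 4 to 6 are there at a start; the rules pass over those that are not, and their reading is None.
At some moment in a run one of cap0, cap1, cap2, cap3, cap4, cap5 may be knocked a few centimetres aside while the robot is not near it.
Once in a run the grip may slacken for a moment while it holds something.
It also fails if it takes over 208 s, if anything falls off the work surface, if the arm or the gripper's body presses on something with over 40 N, if the wrist force passes 120 N, or if a joint passes its speed limit or range.

## Working session

There is one attempt and no reset: what is moved stays moved. The work goes in short steps, Python scripts to look and compute and a tool call to move; the robot and the scene stay as the last step left them, time stands still between calls to the robot, and variables do not carry over. Pictures are saved under pics/ and viewed, about 12 in all and at most 16, crops included, and the job is handed in when it is done.

Besides the shell and the picture viewer there is one more tool, called after "Emit:" by a JSON object that holds its "op" and its "data". servo_tool: Moves the arm, as the interface text tells. Its arguments: {"type":"object","properties":{"deltas":{"type":"array"},"claw":{"type":"number"},"force":{"type":"number"}},"required":["deltas"]}

```bash
mkdir -p pics; cat > h.py <<'E'
from plant import *
import numpy as np, cv2
from scipy.spatial.transform import Rotation as R
def snap(n,f):
    im=read_camera(n); cv2.imwrite('pics/'+f,im); return im
def rec(cam,qs):
    for q in qs:
        for d in recognise(cam,q)[:6]:
            print(cam,q,np.round(d['at'],3),round(d['p'],2))
def proj(n,P):
    c=calibration(n); P=np.atleast_2d(np.asarray(P,float))
    return cv2.projectPoints(P,cv2.Rodrigues(np.array(c['R']))[0],np.array(c['t']),np.array(c['intrinsics']),np.array(c['dist']))[0][:,0]
E
python3 - <<'E'
from h import *
s=get_state(); print(s['time'],s['eef_pos'],s['tcp_rot'],s['opening'])
snap('scene','s0.png'); snap('top','t0.png')
rec('top',['cap0_c','cap1_c','cap2_c','cap3_c','lid_handle','bail_grip','jug_c','mug_c','syrup_c','tin_c','tamper_c'])
rec('scene',['lid_handle','bail_grip','cup_a_c','cup_b_c'])
print(calibration('wrist')['T_tool_cam'])
E
```

```text
0.0 [ 0.29937422 -0.60424854  0.22992804] [ 0.37343155  0.60142938 -0.37235854  0.60015057] 0.9954845021927418
top cap0_c [0.626 0.37  0.135] 0.52
top cap0_c [0.491 0.031 0.186] 0.48
top cap1_c [0.594 0.042 0.188] 0.63
top cap1_c [0.528 0.133 0.188] 0.19
top cap2_c [0.533 0.038 0.185] 0.57
top cap3_c [0.583 0.132 0.186] 0.59
top lid_handle [ 0.545 -0.102  0.14 ] 0.75
top bail_grip [ 0.544 -0.087  0.216] 0.93
top bail_grip [0.542 0.052 0.158] 0.73
top jug_c [ 0.395 -0.168  0.029] 0.75
top mug_c [0.354 0.343 0.04 ] 0.96
top mug_c [0.533 0.037 0.188] 0.65
top syrup_c [0.629 0.368 0.133] 0.64
top tin_c [ 0.464 -0.457  0.119] 0.94
top tamper_c [ 0.709 -0.136  0.024] 0.62
scene lid_handle [ 0.56  -0.106  0.139] 0.75
scene bail_grip [ 0.567 -0.09   0.217] 0.82
scene bail_grip [0.336 0.347 0.072] 0.56
scene cup_b_c [0.588 0.115 0.029] 0.54
[[ 2.64398538e-04 -2.78723076e-01  9.60371479e-01 -1.42695772e-01]
 [-1.67151882e-04 -9.60371511e-01 -2.78723040e-01  7.03963109e-02]
 [ 9.99999951e-01 -8.68339357e-05 -3.00509910e-04  4.43962856e-04]
 [ 0.00000000e+00  0.00000000e+00  0.00000000e+00  1.00000000e+00]]
```

View pics/t0.png

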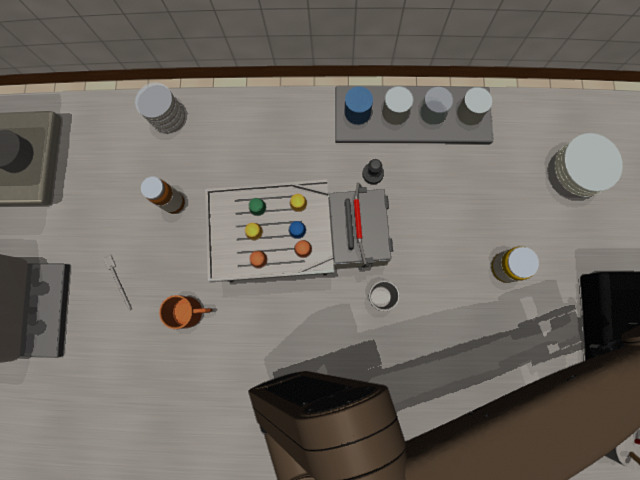

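View pics/s0.png

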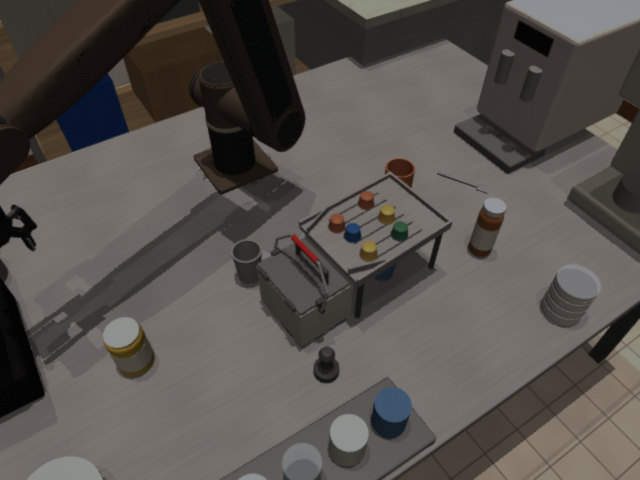

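The top view shows six capsules in three rows along the shelf, from (253,206) to (303,258). The sleeve is at about (358,219), the handle at (350,224) and the jug at (383,295). The scene view agrees. Next I fit the station pose.

```bash
cat >> h.py <<'E'
from scipy.optimize import least_squares
def station(pts,uv,n='top'):
    pts=np.array(pts)/1000.; uv=np.array(uv,float)
    def f(p):
        return (proj(n,W(pts,p))-uv).ravel()
    return least_squares(f,[0.55,-0.1,0],loss='soft_l1')
def W(P,p=None):
    p=ST if p is None else p
    return np.asarray(P)@R.from_euler('z',p[2]).as_matrix().T+np.array([p[0],p[1],0])
def S(X):
    return (np.asarray(X)-np.array([ST[0],ST[1],0]))@R.from_euler('z',ST[2]).as_matrix()
def back(n,uv,z):
    c=calibration(n);K=np.array(c['intrinsics']);Rm=np.array(c['R']);t=np.array(c['t'])
    u=cv2.undistortPoints(np.array(uv,float).reshape(-1,1,2),K,np.array(c['dist']))[:,0]
    d=np.c_[u,np.ones(len(u))]@Rm; o=-Rm.T@t
    return o+d*((z-o[2])/d[:,2])[:,None]
E
python3 - <<'E'
from h import *
im=cv2.imread('pics/t0.png').astype(int); b,g,r=im[...,0],im[...,1],im[...,2]
m=(r>150)&(g<60)&(b<60); m[:,:340]=0; m[:,380:]=0
v,u=np.nonzero(m); c=[u.mean(),v.mean()]; print('red',c,m.sum(), u.min(),u.max(),v.min(),v.max())
pts=[[0,3,215],[99,334,172],[-99,334,172],[99,62,172],[-99,62,172]]
uv=[c,[208,189],[211,280],[329,181],[333,272]]
s=station(pts,uv); print(s.x,s.fun.reshape(-1,2).round(1))
import h; h.ST=s.x
caps=[(258,206),(298,201),(253,230),(297,229),(258,258),(303,248)]
X=back('top',caps,0.188); print('caps station mm',(S(X)*1000).round())
q=R.from_quat(get_state()['tcp_rot']).as_matrix(); print(q.round(2))
big=cv2.resize(cv2.imread('pics/t0.png')[165:295,195:400],None,fx=3.8,fy=3.8)
for P in [[x,y,z] for x in(-99,99) for y,z in((334,172),(62,172))]+[[-44,20,176],[44,20,176],[42,3,215],[-42,3,215],[75,62,130],[-75,-62,130],[75,-62,130]]:
    p=(proj('top',W(np.array(P)/1000.))[0]-[195,165])*3.8
    cv2.circle(big,tuple(int(a) for a in p),4,(255,0,255),1)
cv2.imwrite('pics/t0c.png',big)
E
```

```text
red [np.float64(357.6121212121212), np.float64(218.5151515151515)] 165 354 361 199 237
[ 0.55021069 -0.09476337  0.07286029] [[ 0.6  0.6]
 [ 0.2  1.3]
 [-0.6 -2.5]
 [-1.3  0.7]
 [ 0.8 -2.7]]
caps station mm [[ 50. 219. 188.]
 [ 55. 130. 188.]
 [ -3. 233. 188.]
 [ -7. 136. 188.]
 [-65. 224. 188.]
 [-50. 125. 188.]]
[[-0.    0.9   0.44]
 [-0.    0.44 -0.9 ]
 [-1.   -0.    0.  ]]
```

View pics/t0c.png

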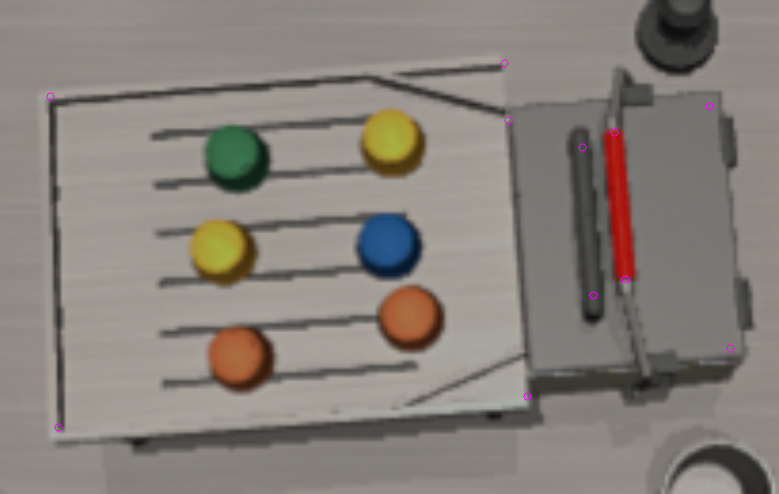

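Six capsules are confirmed, and the projected station fits to about 2 mm, so I use ST = (0.548, -0.095, 0.073). Moving above the bail with the gripper closed and the jaws along station y.

Emit:
{"op": "servo_tool", "data": {"deltas": [[[0.1,0.2,0.2,-0.05],[0.2,0.4,0.4,-0.1],[0.3,0.6,0.6,-0.15],[0.4,0.8,0.8,-0.2],[0.5,1,0.8,-0.242]]], "claw": -1, "force": 40}}

```text
time: 1.35
eef_pos: [0.3505, -0.5054, 0.3158]
tcp_rot: [0.48, 0.516, -0.481, 0.521]
contact_force: [0.3, 0.6, -0.0]
opening: 0.141
```

Emit:
{"op": "servo_tool", "data": {"deltas": [[[0.1,0.2,0,0],[0.2,0.4,0,0],[0.3,0.6,0,0],[0.4,0.8,0,0],[0.5,1,0,0]]]}}

```text
time: 1.85
eef_pos: [0.3998, -0.4034, 0.3104]
tcp_rot: [0.479, 0.52, -0.479, 0.519]
contact_force: [0.0, -0.5, -0.8]
opening: 0.001
```

Emit:
{"op": "servo_tool", "data": {"deltas": [[[0.1,0.2,0,0],[0.2,0.4,0,0],[0.3,0.6,0,0],[0.4,0.8,0,0],[0.5,1,0,0]]]}}

```text
time: 2.35
eef_pos: [0.4497, -0.3034, 0.3104]
tcp_rot: [0.479, 0.52, -0.479, 0.519]
contact_force: [0.3, 0.5, 0.5]
opening: -0.001
```

Emit:
{"op": "servo_tool", "data": {"deltas": [[[0.1,0.2,0,0],[0.2,0.4,0,0],[0.3,0.6,0,0],[0.4,0.8,0,0],[0.5,1,0,0]]]}}

```text
time: 2.85
eef_pos: [0.4996, -0.2034, 0.3104]
tcp_rot: [0.479, 0.52, -0.479, 0.519]
contact_force: [0.5, -0.0, 0.2]
opening: -0.004
```

Emit:
{"op": "servo_tool", "data": {"deltas": [[[0.1,0.2,0,0],[0.2,0.4,0,0],[0.3,0.6,0,0],[0.4,0.8,0,0],[0.46,1,0,0]]]}}

```text
time: 3.35
eef_pos: [0.5456, -0.1035, 0.3103]
tcp_rot: [0.479, 0.52, -0.479, 0.519]
contact_force: [0.1, 0.0, -0.6]
opening: -0.001
```

Emit:
{"op": "servo_tool", "data": {"deltas": [[[0,0.2,0,0],[0,0.45,0,0],[0,0.45,0,0],[0,0.45,0,0],[0,0.45,0,0]]]}}

```text
time: 3.85
eef_pos: [0.5454, -0.0604, 0.3109]
tcp_rot: [0.479, 0.52, -0.48, 0.519]
contact_force: [-0.2, 0.9, 0.4]
opening: 0.001
```

Emit:
{"op": "servo_tool", "data": {"deltas": [[[0,0,-0.2,0],[0,0,-0.4,0],[0,0,-0.6,0],[0,0,-0.8,0],[0,0,-0.9,0]]]}}

```text
time: 4.35
eef_pos: [0.5445, -0.0606, 0.219]
tcp_rot: [0.479, 0.52, -0.481, 0.518]
contact_force: [0.1, -0.7, -0.4]
opening: 0.003
```

Emit:
{"op": "servo_tool", "data": {"deltas": [[[0,0,-0.1,0],[0,0,-0.2,0],[0,0,-0.23,0],[0,0,-0.23,0],[0,0,-0.23,0]]]}}

```text
time: 4.85
eef_pos: [0.546, -0.06, 0.199]
tcp_rot: [0.48, 0.519, -0.479, 0.52]
contact_force: [0.1, -1.6, 0.8]
opening: -0.0
```

Emit:
{"op": "servo_tool", "data": {"deltas": [[[0.01,-0.1,0,0],[0.01,-0.2,0,0],[0.02,-0.3,0,0],[0.03,-0.4,0,0],[0.03,-0.45,0,0]]]}}

```text
time: 5.35
eef_pos: [0.5489, -0.1064, 0.1984]
tcp_rot: [0.48, 0.519, -0.48, 0.52]
contact_force: [1.4, 2.7, 1.2]
opening: 0.0
```

Emit:
{"op": "servo_tool", "data": {"deltas": [[[0.01,-0.1,0,0],[0.01,-0.2,0,0],[0.02,-0.3,0,0],[0.03,-0.35,0,0],[0.03,-0.35,0,0]]]}}

```text
time: 5.85
eef_pos: [0.5516, -0.1411, 0.1983]
tcp_rot: [0.48, 0.519, -0.48, 0.519]
contact_force: [-0.3, -0.2, 0.1]
opening: 0.005
```

```bash
python3 - <<'E'
from h import *
i=snap('top','t1.png'); rec('top',['bail_grip']); i=snap('scene','s1.png'); rec('scene',['bail_grip'])
cv2.imwrite('pics/s1c.png',cv2.resize(i[180:400,200:460],None,fx=3,fy=2.7))
E
```

```text
scene bail_grip [ 0.578 -0.205  0.125] 0.9
scene bail_grip [ 0.573 -0.02   0.16 ] 0.41
```

View pics/s1c.png

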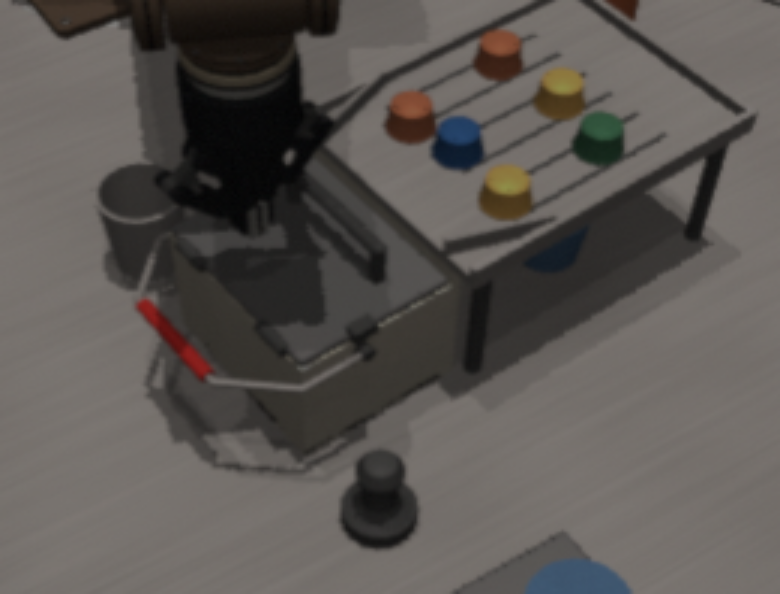

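The bail is lying back, with the sleeve at about (175,340) in the crop. Next is the lid handle.

Emit:
{"op": "servo_tool", "data": {"deltas": [[[0,0,0.2,0],[0,0,0.4,0],[0,0.1,0.6,0],[-0.03,0.3,0.6,0],[-0.05,0.5,0.6,0]]], "claw": 0}}

```text
time: 6.55
eef_pos: [0.5469, -0.0893, 0.2596]
tcp_rot: [0.48, 0.519, -0.479, 0.52]
contact_force: [0.0, 0.3, 0.0]
opening: 0.499
```

Emit:
{"op": "servo_tool", "data": {"deltas": [[[0,0.16,0,0],[0,0.16,-0.2,0],[0,0.16,-0.4,0],[0,0.16,-0.5,0],[0,0.16,-0.5,0]]]}}

```text
time: 7.05
eef_pos: [0.5455, -0.0733, 0.2062]
tcp_rot: [0.479, 0.521, -0.48, 0.518]
contact_force: [-0.3, -0.2, 0.2]
opening: 0.502
```

```bash
python3 - <<'E'
from h import *
s=get_state();print(s['eef_pos'])
i=snap('wrist','w1.png'); i=snap('scene','s2.png')
cv2.imwrite('pics/s2c.png',np.hstack([cv2.resize(cv2.imread('pics/w1.png'),(400,300)),cv2.resize(i[200:350,220:420],(400,300))]))
E
```

```text
[ 0.54548769 -0.07325842  0.20623897]
```

View pics/s2c.png

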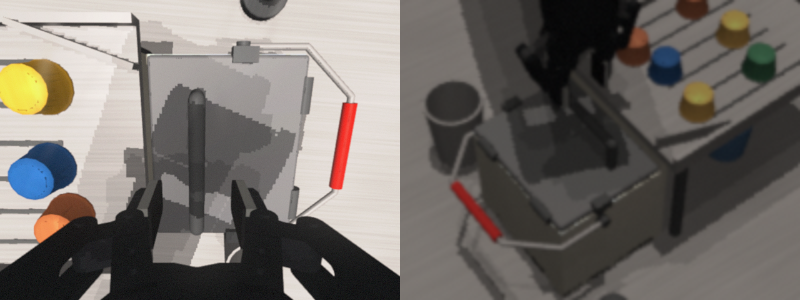

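```bash
cat >> h.py <<'E'
def wback(uv,z,s=None):
    s=s or get_state(); c=calibration('wrist'); T=np.eye(4); T[:3,:3]=R.from_quat(s['tcp_rot']).as_matrix(); T[:3,3]=s['eef_pos']
    T=T@np.array(c['T_tool_cam']); u=cv2.undistortPoints(np.array(uv,float).reshape(-1,1,2),np.array(c['intrinsics']),np.array(c['dist']))[:,0]
    d=np.c_[u,np.ones(len(u))]@T[:3,:3].T; o=T[:3,3]; return o+d*((z-o[2])/d[:,2])[:,None]
E
python3 - <<'E'
from h import *
import h; h.ST=[.548,-.095,.073]
X=wback([(315,145),(315,365)],.180); print(X.round(4),S(X).round(4))
E
```

```text
[[ 0.6071 -0.0698  0.18  ]
 [ 0.5011 -0.0783  0.18  ]] [[ 0.0608  0.0208  0.18  ]
 [-0.0455  0.0201  0.18  ]]
```

Emit:
{"op": "servo_tool", "data": {"deltas": [[[0.03,0,-0.15,0],[0.05,0,-0.3,0],[0.05,0,-0.45,0],[0.05,0,-0.46,0],[0.05,0,-0.46,0]]]}}

```text
time: 7.65
eef_pos: [0.5509, -0.0737, 0.1611]
tcp_rot: [0.479, 0.52, -0.48, 0.519]
contact_force: [0.9, -0.4, 0.6]
opening: 0.503
```

Emit:
{"op": "servo_tool", "data": {"deltas": [[[0,0,0,0],[0,0,0,0],[0,0,0,0],[0,0,0,0],[0,0,0,0]]], "claw": -1, "force": 50}}

```text
time: 8.15
eef_pos: [0.5519, -0.0726, 0.1633]
tcp_rot: [0.481, 0.52, -0.479, 0.519]
contact_force: [-0.6, 5.5, 2.6]
opening: 0.115
```

Emit:
{"op": "servo_tool", "data": {"deltas": [[[0,-0.055,0.1,0],[0.01,-0.12,0.2,0],[0.015,-0.2,0.29,0],[0.02,-0.29,0.37,0],[0.03,-0.385,0.435,0]]]}}

```text
time: 8.65
eef_pos: [0.5546, -0.1068, 0.2068]
tcp_rot: [0.483, 0.523, -0.476, 0.516]
contact_force: [-1.6, 14.6, 5.6]
opening: 0.115
```

Emit:
{"op": "servo_tool", "data": {"deltas": [[[0.01,-0.105,0.055,0],[0.015,-0.215,0.1,0],[0.025,-0.33,0.125,0],[0.03,-0.45,0.14,0],[0.04,-0.565,0.14,0]]]}}

```text
time: 9.15
eef_pos: [0.5602, -0.1666, 0.2245]
tcp_rot: [0.482, 0.519, -0.477, 0.52]
contact_force: [-2.4, 7.3, -4.4]
opening: 0.117
```

Emit:
{"op": "servo_tool", "data": {"deltas": [[[0.005,-0.1,-0.01,0],[0.01,-0.195,-0.03,0],[0.015,-0.24,-0.045,0],[0.015,-0.24,-0.045,0],[0.015,-0.24,-0.045,0]]]}}

```text
time: 9.65
eef_pos: [0.5622, -0.1927, 0.2181]
tcp_rot: [0.481, 0.518, -0.478, 0.521]
contact_force: [3.0, 3.0, 4.2]
opening: 0.112
```

```bash
python3 - <<'E'
from h import *
i=snap('wrist','w2.png'); i=snap('scene','s3.png')
cv2.imwrite('pics/s3c.png',np.hstack([cv2.resize(cv2.imread('pics/w2.png'),(400,300)),cv2.resize(i[150:360,180:460],(400,300))]))
E
```

```text
(no output)
```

View pics/s3c.png

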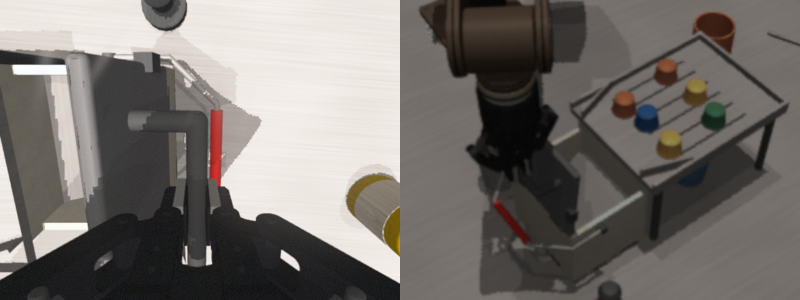

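The lid stands at about 1.45 rad. I release it with a small opening and go straight up.

Emit:
{"op": "servo_tool", "data": {"deltas": [[[0,0,0,0],[0,0,0,0],[0,0,0,0],[0,0,0.1,0],[0,0,0.2,0]]], "claw": -0.53}}

```text
time: 10.25
eef_pos: [0.5592, -0.1924, 0.2347]
tcp_rot: [0.479, 0.521, -0.48, 0.518]
contact_force: [0.9, 0.5, -0.3]
opening: 0.237
```

Emit:
{"op": "servo_tool", "data": {"deltas": [[[0,0,0.2,0],[0,0,0.4,0],[0,0,0.6,0],[0,0,0.8,0],[0,0,1,0]]]}}

```text
time: 10.75
eef_pos: [0.5598, -0.1924, 0.3364]
tcp_rot: [0.48, 0.52, -0.48, 0.519]
contact_force: [0.4, 0.2, -0.3]
opening: 0.236
```

Emit:
{"op": "servo_tool", "data": {"deltas": [[[0,0.2,0,0.09],[0,0.4,0,0.18],[0,0.6,0,0.27],[0,0.8,0,0.36],[0,1,0,0.45]]]}}

```text
time: 11.25
eef_pos: [0.5597, -0.0917, 0.3356]
tcp_rot: [0.268, 0.655, -0.268, 0.654]
contact_force: [0.4, 0.1, 0.4]
opening: 0.235
```

Emit:
{"op": "servo_tool", "data": {"deltas": [[[0,0.2,0,0.09],[0,0.4,0,0.18],[0,0.6,0,0.27],[0,0.8,0,0.36],[0,1,0,0.55]]]}}

```text
time: 11.75
eef_pos: [0.5596, 0.0082, 0.3356]
tcp_rot: [0.022, 0.707, -0.022, 0.707]
contact_force: [-0.1, 0.5, 0.9]
opening: 0.237
```

Emit:
{"op": "servo_tool", "data": {"deltas": [[[0,0.2,0,0.09],[0,0.4,0,0.1],[0,0.6,0,0.1],[0,0.6,0,0.1],[0,0.6,0,0.1]]]}}

```text
time: 12.25
eef_pos: [0.5598, 0.0673, 0.3355]
tcp_rot: [-0.032, 0.707, 0.031, 0.706]
contact_force: [-0.3, -0.2, 0.1]
opening: 0.235
```

```bash
python3 - <<'E'
from h import *
import h; h.ST=[.550,-.095,.073]
s=get_state(); print(s['eef_pos'],R.from_quat(s['tcp_rot']).as_matrix()[:,2],s['qpos'],s['opening'])
i=snap('wrist','w3.png'); rec('wrist',['cap0_c','cap1_c','cap2_c','cap3_c'])
i=snap('top','t3.png')
E
```

```text
[0.55980918 0.06729507 0.33547732] [ 9.96005429e-01  8.92915094e-02 -4.60895648e-04] [-6.00798598e-02 -2.14351265e-02  1.72892418e+00 -4.58819847e-04
  1.43450124e+00 -1.49428118e-01] 0.23511022482591004
wrist cap0_c [0.494 0.04  0.191] 0.78
wrist cap1_c [0.595 0.044 0.194] 0.58
wrist cap2_c [0.537 0.049 0.193] 0.76
wrist cap3_c [0.584 0.131 0.192] 0.6
```

View pics/t3.png

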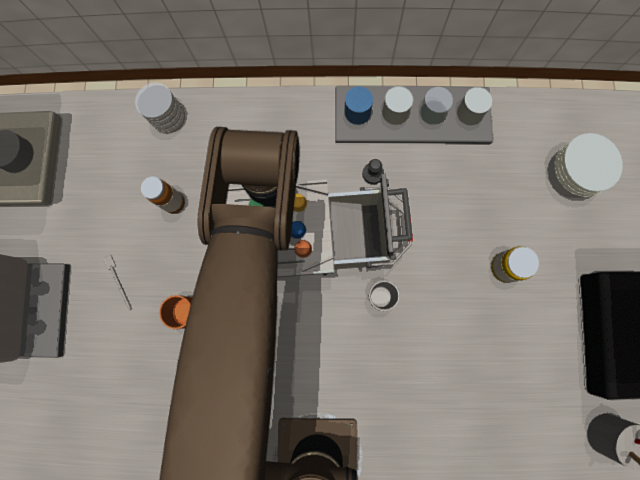

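The lid is open and the jaws lie along station x. I start with the front yellow capsule, at station (55,134).

Emit:
{"op": "servo_tool", "data": {"deltas": [[[0.1,0.05,-0.2,-0.01],[0.2,0.1,-0.4,-0.01],[0.32,0.155,-0.6,-0.01],[0.32,0.155,-0.8,-0.01],[0.32,0.155,-1,-0.01]]]}}

```text
time: 13.05
eef_pos: [0.5923, 0.0823, 0.2344]
tcp_rot: [-0.026, 0.707, 0.025, 0.707]
contact_force: [-0.0, -0.1, 0.6]
opening: 0.236
```

Emit:
{"op": "servo_tool", "data": {"deltas": [[[0,0,-0.2,0],[0,0,-0.4,0],[0,0,-0.55,0],[0,0,-0.65,0],[0,0,-0.68,0]]]}}

```text
time: 13.55
eef_pos: [0.5915, 0.0824, 0.166]
tcp_rot: [-0.026, 0.707, 0.026, 0.706]
contact_force: [0.2, 0.4, 0.2]
opening: 0.234
```

```bash
python3 - <<'E'
from h import *
print(get_state()['eef_pos'],get_state()['contact_force'])
i=snap('wrist','w4.png'); j=snap('scene','s4.png')
cv2.imwrite('pics/c4.png',np.hstack([cv2.resize(i,(400,300)),cv2.resize(j[150:300,280:480],(400,300))]))
E
```

```text
[0.59152663 0.08243145 0.1660064 ] [0.22105969 0.39297068 0.16545323]
```

View pics/c4.png

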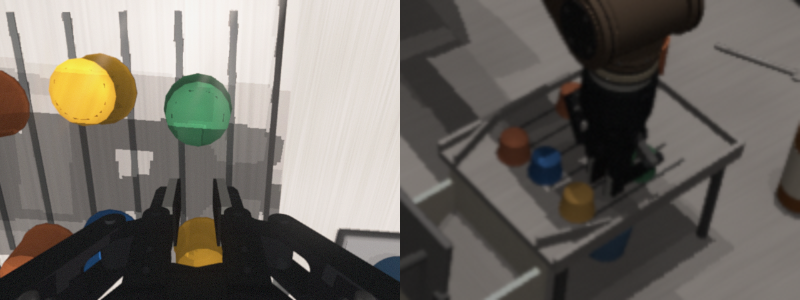

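The front yellow capsule sits centred ahead of the fingers. Pushing it.

Emit:
{"op": "servo_tool", "data": {"deltas": [[[-0.01,-0.12,0,0],[-0.02,-0.24,0,0],[-0.03,-0.36,0,0],[-0.04,-0.48,0,0],[-0.05,-0.6,0,0]]]}}

```text
time: 14.15
eef_pos: [0.5871, 0.0213, 0.1677]
tcp_rot: [-0.025, 0.706, 0.025, 0.707]
contact_force: [-0.6, 0.5, 0.9]
opening: 0.233
```

Emit:
{"op": "servo_tool", "data": {"deltas": [[[-0.01,-0.12,0,0],[-0.02,-0.24,0,0],[-0.03,-0.36,0,0],[-0.04,-0.48,0,0],[-0.05,-0.6,0,0]]]}}

```text
time: 14.65
eef_pos: [0.5818, -0.0384, 0.1672]
tcp_rot: [-0.026, 0.707, 0.026, 0.707]
contact_force: [1.5, 0.5, -0.1]
opening: 0.235
```

Emit:
{"op": "servo_tool", "data": {"deltas": [[[0,0.1,0.2,0],[0,0.2,0.4,0],[0,0.3,0.6,0],[-0.1,0.4,0.7,0],[-0.2,0.5,0.8,0]]]}}

```text
time: 15.15
eef_pos: [0.5621, 0.0124, 0.2481]
tcp_rot: [-0.026, 0.706, 0.026, 0.707]
contact_force: [-0.1, -0.6, -0.2]
opening: 0.236
```

```bash
python3 - <<'E'
from h import *
import h; h.ST=[.550,-.095,.073]
print(get_state()['eef_pos'])
i=snap('wrist','w5.png'); j=snap('scene','s5.png')
for q in ['cap0_c','cap1_c','cap2_c','cap3_c']:
  for cam in('wrist','scene'):
    for d in recognise(cam,q)[:3]: print(cam,q,(S(d['at'])*1000).round(),round(d['p'],2))
cv2.imwrite('pics/c5.png',np.hstack([cv2.resize(i,(400,300)),cv2.resize(j[150:345,230:490],(400,300))]))
E
```

```text
[0.56205557 0.01240205 0.24809817]
wrist cap0_c [-43. 137. 190.] 0.97
scene cap0_c [-36. 116. 182.] 0.85
wrist cap1_c [ 29. -33.  48.] 0.81
wrist cap1_c [ -2. 141. 189.] 0.35
wrist cap2_c [ -3. 139. 189.] 0.81
scene cap2_c [  1. 131. 180.] 0.75
wrist cap3_c [ 53. 216. 187.] 0.82
scene cap3_c [ 68. 218. 182.] 0.53
```

View pics/c5.png

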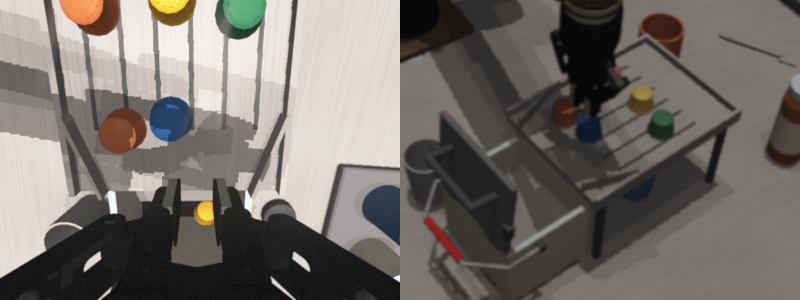

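Yellow is in the chute. Blue is next, then the front copper.

Emit:
{"op": "servo_tool", "data": {"deltas": [[[-0.08,0.2,0,0],[-0.16,0.4,0,0],[-0.24,0.66,0,0],[-0.24,0.66,-0.15,0],[-0.24,0.66,-0.3,0]]]}}

```text
time: 16.15
eef_pos: [0.5383, 0.0787, 0.2166]
tcp_rot: [-0.026, 0.706, 0.026, 0.707]
contact_force: [0.6, 0.9, -0.6]
opening: 0.234
```

Emit:
{"op": "servo_tool", "data": {"deltas": [[[0,0,-0.15,0],[0,0,-0.3,0],[0,0,-0.4,0],[0,0,-0.48,0],[0,0,-0.51,0]]]}}

```text
time: 16.65
eef_pos: [0.5377, 0.0783, 0.165]
tcp_rot: [-0.025, 0.707, 0.026, 0.706]
contact_force: [0.1, -0.8, -1.4]
opening: 0.235
```

Emit:
{"op": "servo_tool", "data": {"deltas": [[[0.02,-0.12,0,0],[0.04,-0.24,0,0],[0.06,-0.36,0,0],[0.07,-0.48,0,0],[0.09,-0.6,0,0]]]}}

```text
time: 17.15
eef_pos: [0.5474, 0.0173, 0.1668]
tcp_rot: [-0.025, 0.706, 0.025, 0.707]
contact_force: [0.7, 0.0, -0.3]
opening: 0.233
```

Emit:
{"op": "servo_tool", "data": {"deltas": [[[0.02,-0.12,0,0],[0.04,-0.24,0,0],[0.06,-0.36,0,0],[0.07,-0.48,0,0],[0.09,-0.61,0,0]]]}}

```text
time: 17.65
eef_pos: [0.556, -0.0434, 0.1661]
tcp_rot: [-0.026, 0.707, 0.026, 0.707]
contact_force: [-0.1, 0.3, -0.6]
opening: 0.234
```

Emit:
{"op": "servo_tool", "data": {"deltas": [[[0,0.1,0.2,0],[0,0.2,0.4,0],[0,0.3,0.6,0],[-0.1,0.4,0.7,0],[-0.2,0.5,0.8,0]]]}}

```text
time: 18.15
eef_pos: [0.5362, 0.0074, 0.2471]
tcp_rot: [-0.026, 0.706, 0.026, 0.707]
contact_force: [0.1, 0.3, 0.0]
opening: 0.234
```

```bash
cat > look.py <<'E'
from h import *
import h,sys; h.ST=[.550,-.095,.073]
print(get_state()['time'],get_state()['eef_pos'].round(4) if hasattr(get_state()['eef_pos'],'round') else get_state()['eef_pos'])
i=snap('wrist','w%s.png'%sys.argv[1]); j=snap('scene','s%s.png'%sys.argv[1])
for q in ['cap0_c','cap1_c','cap2_c','cap3_c']:
  for cam in('wrist','scene'):
    for d in recognise(cam,q)[:3]: print(cam,q,(S(d['at'])*1000).round(),round(d['p'],2))
cv2.imwrite('pics/c%s.png'%sys.argv[1],np.hstack([cv2.resize(i,(400,300)),cv2.resize(j[150:345,230:490],(400,300))]))
E
python3 look.py 6
```

```text
18.15 [0.5362 0.0074 0.2471]
scene cap0_c [-39. 119. 182.] 0.49
wrist cap1_c [  1. 220. 173.] 0.27
wrist cap2_c [-30. -37.  35.] 0.55
scene cap2_c [ 18. -67. 229.] 0.68
wrist cap3_c [ 50. 215. 190.] 0.56
scene cap3_c [ 64. 217. 185.] 0.54
scene cap3_c [  27. -116.  121.] 0.34
```

View pics/c6.png

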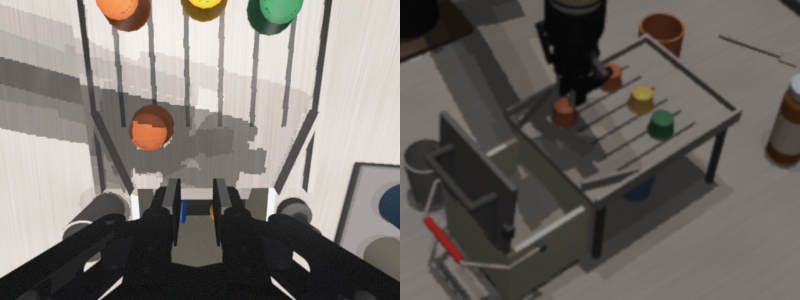

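Blue is in. Next the front copper at about station (-46,130).

Emit:
{"op": "servo_tool", "data": {"deltas": [[[-0.15,0.2,0,0],[-0.3,0.4,0,0],[-0.45,0.68,0,0],[-0.45,0.68,-0.15,0],[-0.45,0.68,-0.3,0]]]}}

```text
time: 19.15
eef_pos: [0.4913, 0.0758, 0.2158]
tcp_rot: [-0.026, 0.706, 0.026, 0.707]
contact_force: [0.5, 0.6, 0.1]
opening: 0.236
```

Emit:
{"op": "servo_tool", "data": {"deltas": [[[0,0,-0.15,0],[0,0,-0.3,0],[0,0,-0.4,0],[0,0,-0.48,0],[0,0,-0.51,0]]]}}

```text
time: 19.65
eef_pos: [0.4907, 0.0754, 0.164]
tcp_rot: [-0.025, 0.707, 0.026, 0.706]
contact_force: [-0.8, 0.4, 0.9]
opening: 0.237
```

Emit:
{"op": "servo_tool", "data": {"deltas": [[[0.02,-0.12,0,0],[0.04,-0.24,0,0],[0.06,-0.36,0,0],[0.08,-0.48,0,0],[0.1,-0.6,0,0]]]}}

```text
time: 20.15
eef_pos: [0.5015, 0.0142, 0.1658]
tcp_rot: [-0.025, 0.706, 0.025, 0.707]
contact_force: [-0.6, 1.0, 0.2]
opening: 0.237
```

Emit:
{"op": "servo_tool", "data": {"deltas": [[[0.02,-0.12,0,0],[0.04,-0.24,0,0],[0.06,-0.36,0,0],[0.08,-0.48,0,0],[0.1,-0.61,0,0]]]}}

```text
time: 20.65
eef_pos: [0.5112, -0.0464, 0.1652]
tcp_rot: [-0.026, 0.707, 0.026, 0.707]
contact_force: [0.3, 0.2, -0.8]
opening: 0.236
```

Emit:
{"op": "servo_tool", "data": {"deltas": [[[0,0.2,0.2,0],[0,0.4,0.4,0],[0.1,0.6,0.6,0],[0.2,0.8,0.8,0],[0.4,1,1,0]]]}}

```text
time: 21.15
eef_pos: [0.551, 0.0549, 0.2661]
tcp_rot: [-0.026, 0.707, 0.026, 0.707]
contact_force: [1.0, 0.1, 0.5]
opening: 0.237
```

Emit:
{"op": "servo_tool", "data": {"deltas": [[[0,0.1,0.2,0],[0,0.2,0.4,0],[0,0.2,0.5,0],[0,0.2,0.5,0],[0,0.2,0.5,0]]]}}

```text
time: 21.65
eef_pos: [0.5508, 0.074, 0.3144]
tcp_rot: [-0.026, 0.707, 0.025, 0.706]
contact_force: [0.2, -0.7, -0.8]
opening: 0.235
```

```bash
python3 look.py 7
```

```text
21.65 [0.5508 0.074  0.3144]
scene cap0_c [167. -68.  28.] 0.52
wrist cap1_c [ 30. -32.  48.] 0.84
wrist cap2_c [-169.  -77.   76.] 0.73
wrist cap3_c [ 56. 224. 192.] 0.87
wrist cap3_c [-172.  -74.   75.] 0.72
wrist cap3_c [142. -31.  15.] 0.23
scene cap3_c [ 65. 217. 184.] 0.61
```

View pics/c7.png

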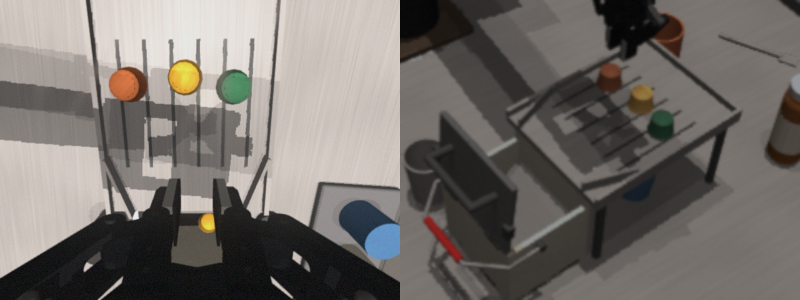

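```bash
python3 - <<'E'
from h import *
import h; h.ST=[.550,-.095,.073]
X=wback(np.array([(125,83),(184,76),(234,86)])*1.6,.189); print(X.round(3),(S(X)*1000).round())
E
```

```text
[[0.472 0.131 0.189]
 [0.533 0.143 0.189]
 [0.586 0.136 0.189]] [[-62. 231. 189.]
 [  0. 238. 189.]
 [ 52. 228. 189.]]
```

Emit:
{"op": "servo_tool", "data": {"deltas": [[[0.06,0.2,-0.1,0],[0.12,0.4,-0.2,0],[0.18,0.6,-0.3,0],[0.24,0.8,-0.4,0],[0.31,1,-0.5,0]]]}}

```text
time: 22.65
eef_pos: [0.5822, 0.1755, 0.265]
tcp_rot: [-0.026, 0.707, 0.026, 0.707]
contact_force: [-0.3, -0.7, 0.4]
opening: 0.236
```

Emit:
{"op": "servo_tool", "data": {"deltas": [[[0,0.08,-0.2,0],[0,0.08,-0.45,0],[0,0.08,-0.7,0],[0,0.08,-0.9,0],[0,0.08,-0.98,0]]]}}

```text
time: 23.15
eef_pos: [0.5806, 0.1825, 0.1645]
tcp_rot: [-0.026, 0.708, 0.026, 0.705]
contact_force: [-0.4, -0.5, -0.4]
opening: 0.23
```

Emit:
{"op": "servo_tool", "data": {"deltas": [[[0,-0.14,0,0],[0,-0.28,0,0],[0,-0.43,0,0],[0.01,-0.58,0,0],[0.01,-0.73,0,0]]]}}

```text
time: 23.65
eef_pos: [0.5837, 0.1079, 0.1685]
tcp_rot: [-0.025, 0.706, 0.025, 0.707]
contact_force: [-0.7, 0.5, 0.2]
opening: 0.235
```

Emit:
{"op": "servo_tool", "data": {"deltas": [[[0,-0.14,0,0],[0,-0.28,0,0],[0,-0.43,0,0],[0.01,-0.58,0,0],[0.01,-0.73,0,0]]]}}

```text
time: 24.15
eef_pos: [0.5841, 0.0354, 0.1673]
tcp_rot: [-0.026, 0.707, 0.026, 0.707]
contact_force: [-0.3, 0.1, -0.3]
opening: 0.235
```

Emit:
{"op": "servo_tool", "data": {"deltas": [[[0,-0.14,0,0],[0,-0.28,0,0],[0,-0.43,0,0],[0,-0.58,0,0],[0,-0.75,0,0]]]}}

```text
time: 24.65
eef_pos: [0.5839, -0.0396, 0.1671]
tcp_rot: [-0.026, 0.707, 0.026, 0.707]
contact_force: [0.4, 0.9, 0.5]
opening: 0.239
```

Emit:
{"op": "servo_tool", "data": {"deltas": [[[0,0.2,0.2,0],[0,0.4,0.4,0],[-0.1,0.6,0.6,0],[-0.2,0.8,0.8,0],[-0.35,1,1,0]]]}}

```text
time: 25.15
eef_pos: [0.549, 0.0614, 0.2679]
tcp_rot: [-0.026, 0.707, 0.025, 0.707]
contact_force: [0.2, -0.4, 0.3]
opening: 0.236
```

Emit:
{"op": "servo_tool", "data": {"deltas": [[[0,0.1,0.2,0],[0,0.2,0.4,0],[0,0.2,0.5,0],[0,0.2,0.5,0],[0,0.2,0.5,0]]]}}

```text
time: 25.65
eef_pos: [0.5489, 0.0808, 0.3163]
tcp_rot: [-0.026, 0.707, 0.025, 0.706]
contact_force: [0.5, 0.1, -0.6]
opening: 0.235
```

```bash
python3 look.py 8
```

```text
25.65 [0.5489 0.0808 0.3163]
wrist cap1_c [ 28. -29.  50.] 0.61
```

View pics/c8.png

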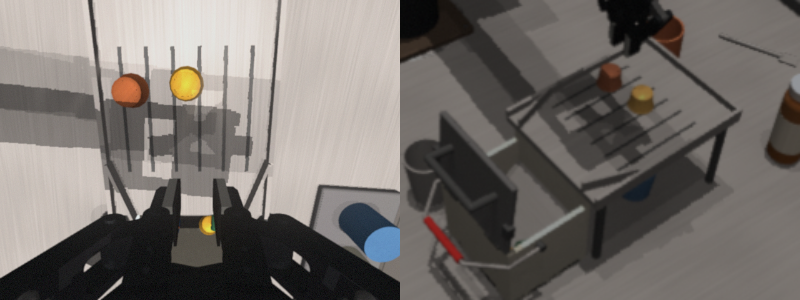

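Emit:
{"op": "servo_tool", "data": {"deltas": [[[-0.04,0.2,-0.1,0],[-0.08,0.4,-0.2,0],[-0.12,0.6,-0.3,0],[-0.16,0.8,-0.4,0],[-0.2,1,-0.5,0]]]}}

```text
time: 26.65
eef_pos: [0.5289, 0.1824, 0.267]
tcp_rot: [-0.026, 0.707, 0.026, 0.707]
contact_force: [-0.4, -0.5, 0.2]
opening: 0.238
```

Emit:
{"op": "servo_tool", "data": {"deltas": [[[0,0.06,-0.2,0],[0,0.06,-0.45,0],[0,0.06,-0.7,0],[0,0.06,-0.92,0],[0,0.06,-1,0]]]}}

```text
time: 27.15
eef_pos: [0.5274, 0.1875, 0.1645]
tcp_rot: [-0.026, 0.708, 0.026, 0.705]
contact_force: [-0.4, -0.6, -0.2]
opening: 0.234
```

Emit:
{"op": "servo_tool", "data": {"deltas": [[[0.01,-0.15,0,0],[0.03,-0.3,0,0],[0.04,-0.45,0,0],[0.06,-0.6,0,0],[0.07,-0.77,0,0]]]}}

```text
time: 27.65
eef_pos: [0.5369, 0.109, 0.1686]
tcp_rot: [-0.025, 0.706, 0.025, 0.707]
contact_force: [-0.4, -0.8, 0.4]
opening: 0.233
```

Emit:
{"op": "servo_tool", "data": {"deltas": [[[0.01,-0.15,0,0],[0.03,-0.3,0,0],[0.04,-0.45,0,0],[0.06,-0.6,0,0],[0.07,-0.77,0,0]]]}}

```text
time: 28.15
eef_pos: [0.5433, 0.0325, 0.1674]
tcp_rot: [-0.026, 0.707, 0.026, 0.707]
contact_force: [0.5, -0.2, 1.0]
opening: 0.236
```

Emit:
{"op": "servo_tool", "data": {"deltas": [[[0.01,-0.15,0,0],[0.03,-0.3,0,0],[0.04,-0.45,0,0],[0.06,-0.6,0,0],[0.07,-0.77,0,0]]]}}

```text
time: 28.65
eef_pos: [0.5502, -0.0446, 0.1672]
tcp_rot: [-0.026, 0.707, 0.026, 0.707]
contact_force: [-0.4, 0.4, -0.6]
opening: 0.234
```

Emit:
{"op": "servo_tool", "data": {"deltas": [[[0,0.2,0.2,0],[0,0.4,0.4,0],[0,0.6,0.6,0],[0,0.8,0.8,0],[0,1,1,0]]]}}

```text
time: 29.15
eef_pos: [0.5501, 0.0566, 0.268]
tcp_rot: [-0.026, 0.707, 0.026, 0.707]
contact_force: [0.8, 0.3, 0.2]
opening: 0.236
```

Emit:
{"op": "servo_tool", "data": {"deltas": [[[0,0.1,0.2,0],[0,0.2,0.4,0],[0,0.25,0.5,0],[0,0.25,0.5,0],[0,0.25,0.5,0]]]}}

```text
time: 29.65
eef_pos: [0.5499, 0.0811, 0.3164]
tcp_rot: [-0.026, 0.707, 0.026, 0.706]
contact_force: [-0.8, 0.4, -0.6]
opening: 0.235
```

```bash
python3 look.py 9
```

```text
29.65 [0.5499 0.0811 0.3164]
wrist cap1_c [ -2. -32.  39.] 0.68
wrist cap1_c [ 25. -33.  49.] 0.65
scene cap2_c [ 19.  72. 161.] 0.2
wrist cap3_c [ 41. -15.  68.] 0.65
```

View pics/c9.png

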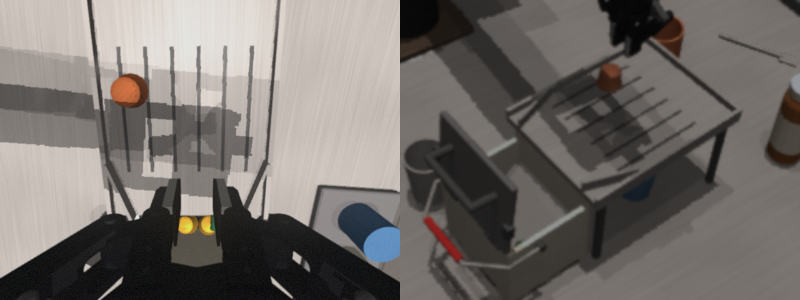

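Emit:
{"op": "servo_tool", "data": {"deltas": [[[-0.16,0.2,-0.1,0],[-0.33,0.4,-0.2,0],[-0.5,0.6,-0.3,0],[-0.66,0.8,-0.4,0],[-0.82,0.95,-0.5,0]]]}}

```text
time: 30.65
eef_pos: [0.4673, 0.1776, 0.267]
tcp_rot: [-0.026, 0.707, 0.026, 0.707]
contact_force: [-0.2, -0.5, 0.3]
opening: 0.237
```

Emit:
{"op": "servo_tool", "data": {"deltas": [[[0,0,-0.2,0],[0,0,-0.45,0],[0,0,-0.7,0],[0,0,-0.92,0],[0,0,-1,0]]]}}

```text
time: 31.15
eef_pos: [0.4665, 0.1764, 0.1647]
tcp_rot: [-0.026, 0.708, 0.026, 0.705]
contact_force: [-0.5, -0.3, 0.3]
opening: 0.236
```

Emit:
{"op": "servo_tool", "data": {"deltas": [[[0.03,-0.15,0,0],[0.06,-0.3,0,0],[0.09,-0.45,0,0],[0.12,-0.6,0,0],[0.14,-0.74,0,0]]]}}

```text
time: 31.65
eef_pos: [0.4828, 0.102, 0.1683]
tcp_rot: [-0.026, 0.706, 0.026, 0.707]
contact_force: [-0.5, 0.5, -0.2]
opening: 0.235
```

Emit:
{"op": "servo_tool", "data": {"deltas": [[[0.03,-0.15,0,0],[0.06,-0.3,0,0],[0.09,-0.45,0,0],[0.12,-0.6,0,0],[0.14,-0.74,0,0]]]}}

```text
time: 32.15
eef_pos: [0.4966, 0.0277, 0.1681]
tcp_rot: [-0.026, 0.706, 0.026, 0.707]
contact_force: [0.5, 0.8, 1.1]
opening: 0.234
```

Emit:
{"op": "servo_tool", "data": {"deltas": [[[0.03,-0.15,0,0],[0.06,-0.3,0,0],[0.09,-0.45,0,0],[0.12,-0.6,0,0],[0.14,-0.74,0,0]]]}}

```text
time: 32.65
eef_pos: [0.5103, -0.0468, 0.1672]
tcp_rot: [-0.026, 0.707, 0.026, 0.707]
contact_force: [0.1, -0.6, 0.3]
opening: 0.234
```

Emit:
{"op": "servo_tool", "data": {"deltas": [[[0,0.2,0.2,0],[0,0.4,0.4,0],[0.1,0.6,0.6,0],[0.2,0.8,0.8,0],[0.3,1,1,0]]]}}

```text
time: 33.15
eef_pos: [0.5404, 0.0547, 0.268]
tcp_rot: [-0.026, 0.707, 0.026, 0.707]
contact_force: [0.5, -0.4, -0.4]
opening: 0.238
```

Emit:
{"op": "servo_tool", "data": {"deltas": [[[0,0.1,0.2,0],[0,0.2,0.4,0],[0,0.3,0.6,0],[0,0.4,0.7,0],[0,0.4,0.7,0]]]}}

```text
time: 33.65
eef_pos: [0.5408, 0.0951, 0.3391]
tcp_rot: [-0.026, 0.705, 0.026, 0.708]
contact_force: [0.1, -0.1, 0.2]
opening: 0.235
```

```bash
python3 look.py 10; python3 -c "
from h import *
i=snap('top','t10.png'); a=cv2.imread('pics/c10.png'); cv2.imwrite('pics/c10b.png',np.vstack([a,np.hstack([cv2.resize(i[165:315,200:420],(400,273)),cv2.resize(cv2.imread('pics/s10.png'),(400,273))])]))"
```

```text
33.65 [0.5408 0.0951 0.3391]
wrist cap1_c [ 28. -31.  50.] 0.63
wrist cap2_c [-31. -47.  50.] 0.57
```

View pics/c10b.png

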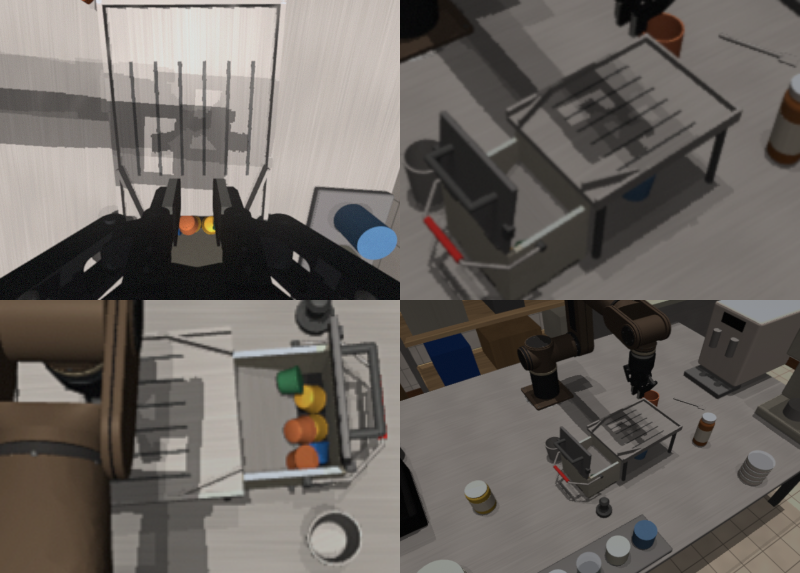

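All six capsules lie in the chute: green, two brass, two copper and blue, seen in the top crop at about (305,420). The shelf is empty. I go back to the lid handle.

Emit:
{"op": "servo_tool", "data": {"deltas": [[[0.02,-0.2,0,-0.075],[0.04,-0.4,0,-0.15],[0.05,-0.6,0,-0.22],[0.06,-0.8,0,-0.29],[0.07,-1,0,-0.37]]]}}

```text
time: 34.7
eef_pos: [0.547, -0.0062, 0.3373]
tcp_rot: [0.18, 0.684, -0.18, 0.684]
contact_force: [0.9, 0.3, 0.5]
opening: 0.233
```

Emit:
{"op": "servo_tool", "data": {"deltas": [[[0.02,-0.2,0,-0.075],[0.04,-0.4,0,-0.15],[0.05,-0.6,0,-0.22],[0.06,-0.8,0,-0.29],[0.06,-1,0,-0.37]]]}}

```text
time: 35.2
eef_pos: [0.5531, -0.1062, 0.3373]
tcp_rot: [0.368, 0.604, -0.368, 0.604]
contact_force: [-0.3, 0.1, 0.5]
opening: 0.237
```

Emit:
{"op": "servo_tool", "data": {"deltas": [[[0.02,-0.2,0,-0.075],[0.04,-0.4,0,-0.15],[0.05,-0.6,0,-0.22],[0.06,-0.8,0,-0.29],[0.06,-0.87,0,-0.35]]]}}

```text
time: 35.7
eef_pos: [0.559, -0.1942, 0.337]
tcp_rot: [-0.518, -0.481, 0.518, -0.481]
contact_force: [0.2, 0.4, -0.2]
opening: 0.234
```

```bash
python3 - <<'E'
from h import *
s=get_state(); print(s['time'],s['eef_pos'],R.from_quat(s['tcp_rot']).as_matrix()[:,2])
i=snap('wrist','w11.png'); rec('wrist',['lid_handle'])
cv2.imwrite('pics/c11.png',i)
E
```

```text
35.7 [ 0.55897942 -0.19415259  0.33704562] [-7.45106209e-02 -9.97220119e-01  4.48385718e-04]
wrist lid_handle [ 0.575 -0.157  0.237] 0.96
```

View pics/c11.png

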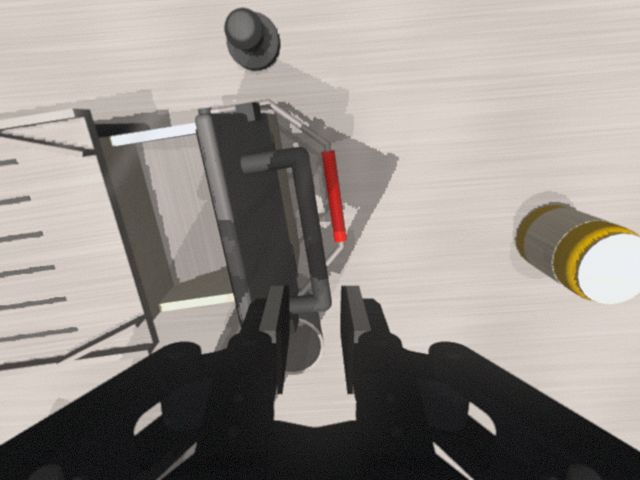

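```bash
python3 - <<'E'
from h import *
import h; h.ST=[.550,-.095,.073]
X=wback([(304,155),(321,298)],.233); print(X.round(4),S(X).round(4))
E
```

```text
[[ 0.6092 -0.1911  0.233 ]
 [ 0.5136 -0.1952  0.233 ]] [[ 0.052  -0.1002  0.233 ]
 [-0.0436 -0.0973  0.233 ]]
```

Emit:
{"op": "servo_tool", "data": {"deltas": [[[0,0.01,0,0.09],[0,0.01,0,0.09],[0,0.01,-0.1,0.09],[0,0.01,-0.2,0.09],[0,0.01,-0.3,0.09]]]}}

```text
time: 36.3
eef_pos: [0.5588, -0.1909, 0.3058]
tcp_rot: [0.482, 0.518, -0.482, 0.517]
contact_force: [0.1, 0.6, 0.0]
opening: 0.237
```

Emit:
{"op": "servo_tool", "data": {"deltas": [[[0,-0.02,-0.2,0],[0,-0.02,-0.4,0],[0,-0.02,-0.6,0],[0,-0.02,-0.8,0],[0,-0.02,-0.9,0]]]}}

```text
time: 36.8
eef_pos: [0.5581, -0.1931, 0.2146]
tcp_rot: [0.481, 0.519, -0.482, 0.517]
contact_force: [0.0, -3.0, 3.4]
opening: 0.235
```

Emit:
{"op": "servo_tool", "data": {"deltas": [[[0,0,0,0],[0,0,0,0],[0,0,0,0],[0,0,0,0],[0,0,0,0]]], "claw": -1, "force": 50}}

```text
time: 37.3
eef_pos: [0.5577, -0.1922, 0.2142]
tcp_rot: [0.481, 0.52, -0.482, 0.516]
contact_force: [1.9, 1.1, -19.8]
opening: 0.115
```

Emit:
{"op": "servo_tool", "data": {"deltas": [[[-0.01,0.115,0.03,0],[-0.015,0.23,0.045,0],[-0.025,0.35,0.045,0],[-0.035,0.47,0.03,0],[-0.04,0.585,0,0]]]}}

```text
time: 37.8
eef_pos: [0.5535, -0.1369, 0.2184]
tcp_rot: [0.478, 0.517, -0.484, 0.519]
contact_force: [-8.1, -10.7, -12.8]
opening: 0.121
```

Emit:
{"op": "servo_tool", "data": {"deltas": [[[-0.01,0.11,-0.04,0],[-0.015,0.215,-0.095,0],[-0.02,0.315,-0.16,0],[-0.03,0.4,-0.24,0],[-0.035,0.485,-0.325,0]]]}}

```text
time: 38.3
eef_pos: [0.5506, -0.0893, 0.1913]
tcp_rot: [0.478, 0.516, -0.484, 0.52]
contact_force: [-18.2, -6.6, 3.2]
opening: 0.117
```

Emit:
{"op": "servo_tool", "data": {"deltas": [[[-0.03,0.04,-0.05,0],[-0.03,0.075,-0.105,0],[-0.03,0.1,-0.16,0],[-0.03,0.13,-0.21,0],[-0.03,0.13,-0.23,0]]]}}

```text
time: 38.8
eef_pos: [0.5504, -0.0742, 0.1696]
tcp_rot: [0.481, 0.516, -0.481, 0.521]
contact_force: [-8.4, -0.1, 4.6]
opening: 0.115
```

Emit:
{"op": "servo_tool", "data": {"deltas": [[[0,0,-0.04,0],[0,0,-0.08,0],[0,0,-0.1,0],[0,0,-0.12,0],[0,0,-0.12,0]]]}}

```text
time: 39.3
eef_pos: [0.5502, -0.0728, 0.1659]
tcp_rot: [0.481, 0.518, -0.481, 0.519]
contact_force: [-27.0, 5.9, 36.3]
opening: 0.116
```

Emit:
{"op": "servo_tool", "data": {"deltas": [[[0,0,0.06,0],[0,0,0.06,0],[0,0,0.06,0],[0,0,0.06,0],[0,0,0.06,0]]], "claw": -0.4}}

```text
time: 39.8
eef_pos: [0.5488, -0.0733, 0.1558]
tcp_rot: [0.482, 0.518, -0.481, 0.518]
contact_force: [-0.2, -0.0, -0.2]
opening: 0.299
```

Emit:
{"op": "servo_tool", "data": {"deltas": [[[0,0,0.15,0],[0,0,0.3,0],[0,0,0.45,0],[0,0,0.6,0],[0,0,0.7,0]]]}}

```text
time: 40.3
eef_pos: [0.5493, -0.0736, 0.2285]
tcp_rot: [0.482, 0.517, -0.481, 0.519]
contact_force: [-0.2, -0.3, 0.1]
opening: 0.298
```

Emit:
{"op": "servo_tool", "data": {"deltas": [[[0,0,0,0],[0,0,0,0],[0,0,0,0],[0,0,0,0],[0,0,0,0]]], "claw": -1}}

```text
time: 40.8
eef_pos: [0.5482, -0.0733, 0.225]
tcp_rot: [0.481, 0.518, -0.482, 0.517]
contact_force: [0.0, 0.1, 0.6]
opening: -0.001
```

Emit:
{"op": "servo_tool", "data": {"deltas": [[[0,0,-0.15,0],[0,0,-0.3,0],[0,0,-0.4,0],[0,0,-0.48,0],[0,0,-0.55,0]]]}}

```text
time: 41.3
eef_pos: [0.5479, -0.0731, 0.1809]
tcp_rot: [0.48, 0.52, -0.483, 0.516]
contact_force: [-32.7, 8.4, 66.7]
opening: 0.0
```

The lid is closed: the handle top meets the finger at z = 0.181, where 0.182 is expected. I back off and go above the sleeve.

Emit:
{"op": "servo_tool", "data": {"deltas": [[[0,0,0.2,0],[0,0,0.4,0],[0,0,0.6,0],[0,0,0.8,0],[0,0,1,0]]]}}

```text
time: 41.8
eef_pos: [0.5482, -0.0733, 0.2703]
tcp_rot: [0.481, 0.518, -0.482, 0.517]
contact_force: [0.5, -0.1, -0.1]
opening: 0.002
```

Emit:
{"op": "servo_tool", "data": {"deltas": [[[0,-0.2,0.1,0],[0,-0.4,0,0],[0.05,-0.6,0,0],[0.08,-0.8,0,0],[0.1,-1,0,0]]], "claw": -0.3}}

```text
time: 42.3
eef_pos: [0.5586, -0.1746, 0.2696]
tcp_rot: [0.481, 0.518, -0.482, 0.517]
contact_force: [0.1, 0.1, 0.3]
opening: 0.353
```

Emit:
{"op": "servo_tool", "data": {"deltas": [[[0,-0.2,-0.1,0],[0,-0.41,-0.2,0],[0,-0.41,-0.3,0],[0,-0.41,-0.4,0],[0,-0.41,-0.4,0]]]}}

```text
time: 42.8
eef_pos: [0.5576, -0.2133, 0.2282]
tcp_rot: [0.481, 0.52, -0.482, 0.516]
contact_force: [-0.7, 0.0, -0.6]
opening: 0.347
```

```bash
python3 - <<'E'
from h import *
import h; h.ST=[.550,-.095,.073]
s=get_state(); print(s['time'],s['eef_pos'],s['contact_force'],R.from_quat(s['tcp_rot']).as_matrix()[:,2])
i=snap('wrist','w12.png'); b,g,r=[i[...,k].astype(int) for k in range(3)]
m=((r>130)&(g<60)&(b<60)).astype(np.uint8); n,l,st,c=cv2.connectedComponentsWithStats(m); k=1+st[1:,4].argmax(); print(st[k],c[k])
v,u=np.nonzero(l==k); a=[u[v==v.min()].mean(),v.min()]; e=[u[v==v.max()].mean(),v.max()]
X=wback([a,e,c[k]],.122,s); print(X.round(4),S(X).round(4))
cv2.imwrite('pics/c12.png',i)
E
```

```text
42.8 [ 0.55759319 -0.21332536  0.22819096] [-0.7250746   0.00738572 -0.58764408] [ 0.07279385 -0.99734256 -0.00297806]
[307 164  14  77 910] [313.69450549 201.22967033]
[[ 0.6014 -0.2097  0.122 ]
 [ 0.5525 -0.2147  0.122 ]
 [ 0.578  -0.2115  0.122 ]] [[ 0.0429 -0.1181  0.122 ]
 [-0.0063 -0.1196  0.122 ]
 [ 0.0195 -0.1182  0.122 ]]
```

View pics/c12.png

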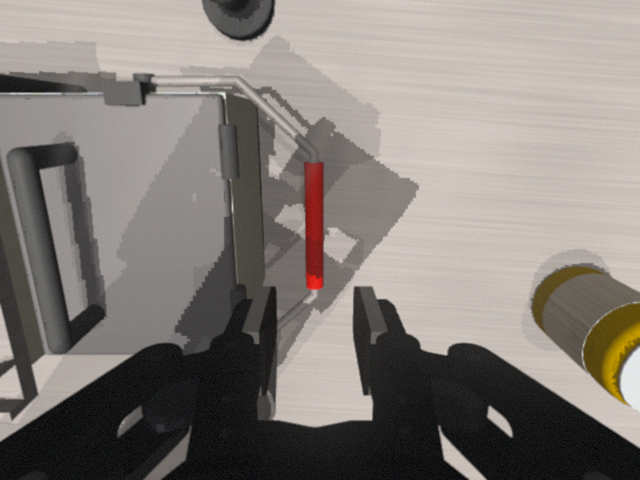

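The sleeve is centred between the fingers. I descend and grip.

Emit:
{"op": "servo_tool", "data": {"deltas": [[[0,0,-0.2,0],[0,0,-0.4,0],[0,0,-0.6,0],[0,0,-0.8,0],[0,0,-1,0]]]}}

```text
time: 43.35
eef_pos: [0.5592, -0.2137, 0.1311]
tcp_rot: [0.481, 0.518, -0.481, 0.519]
contact_force: [-0.6, -0.7, -0.5]
opening: 0.351
```

Emit:
{"op": "servo_tool", "data": {"deltas": [[[0,0,-0.15,0],[0,0,-0.25,0],[0,0,-0.25,0],[0,0,-0.25,0],[0,0,-0.25,0]]]}}

```text
time: 43.85
eef_pos: [0.5594, -0.2148, 0.1072]
tcp_rot: [0.482, 0.517, -0.481, 0.519]
contact_force: [0.1, -0.6, 0.7]
opening: 0.355
```

Emit:
{"op": "servo_tool", "data": {"deltas": [[[0,0,0,0],[0,0,0,0],[0,0,0,0],[0,0,0,0],[0,0,0,0]]], "claw": -1, "force": 50}}

```text
time: 44.35
eef_pos: [0.559, -0.2124, 0.1071]
tcp_rot: [0.483, 0.519, -0.48, 0.517]
contact_force: [-0.1, 5.5, 4.5]
opening: 0.115
```

Emit:
{"op": "servo_tool", "data": {"deltas": [[[0,0.015,0.17,0],[-0.005,0.07,0.36,0],[-0.01,0.16,0.54,0],[-0.02,0.28,0.7,0],[-0.03,0.395,0.795,0]]]}}

```text
time: 44.85
eef_pos: [0.5562, -0.1777, 0.1875]
tcp_rot: [0.48, 0.515, -0.483, 0.521]
contact_force: [0.2, -8.2, -0.8]
opening: 0.113
```

Emit:
{"op": "servo_tool", "data": {"deltas": [[[-0.01,0.125,0.08,0],[-0.02,0.245,0.135,0],[-0.025,0.36,0.175,0],[-0.035,0.485,0.195,0],[-0.045,0.605,0.205,0]]]}}

```text
time: 45.35
eef_pos: [0.5516, -0.1166, 0.2114]
tcp_rot: [0.48, 0.516, -0.483, 0.52]
contact_force: [0.1, -1.0, 1.9]
opening: 0.112
```

Emit:
{"op": "servo_tool", "data": {"deltas": [[[-0.01,0.12,-0.005,0],[-0.015,0.23,-0.025,0],[-0.015,0.25,-0.025,0],[-0.015,0.25,-0.025,0],[-0.015,0.25,-0.025,0]]]}}

```text
time: 45.85
eef_pos: [0.5497, -0.09, 0.2069]
tcp_rot: [0.481, 0.517, -0.482, 0.519]
contact_force: [-4.4, -1.4, 8.2]
opening: 0.112
```

Emit:
{"op": "servo_tool", "data": {"deltas": [[[0,0,0,0],[0,0,0,0],[0,0,0,0],[0,0,0,0],[0,0,0,0]]], "claw": -0.4}}

```text
time: 46.35
eef_pos: [0.5495, -0.0893, 0.203]
tcp_rot: [0.481, 0.518, -0.482, 0.518]
contact_force: [-0.5, -1.3, -0.6]
opening: 0.302
```

Emit:
{"op": "servo_tool", "data": {"deltas": [[[0,0,0.2,0],[0,0,0.4,0],[0,0,0.6,0],[0,0,0.8,0],[0,0,1,0]]]}}

```text
time: 46.85
eef_pos: [0.5495, -0.0893, 0.3039]
tcp_rot: [0.481, 0.518, -0.482, 0.518]
contact_force: [0.5, -0.9, 0.3]
opening: 0.297
```

Emit:
{"op": "servo_tool", "data": {"deltas": [[[0,-0.2,0.1,0],[0,-0.4,0.1,0],[0,-0.6,0.1,0],[0,-0.8,0.1,0],[0,-1,0.1,0]]]}}

```text
time: 47.35
eef_pos: [0.5495, -0.1901, 0.3131]
tcp_rot: [0.482, 0.518, -0.482, 0.518]
contact_force: [0.2, -0.9, 0.1]
opening: 0.298
```

Emit:
{"op": "servo_tool", "data": {"deltas": [[[0,-0.2,0.1,0],[0,-0.4,0.1,0],[0,-0.6,0.1,0],[0,-0.8,0.1,0],[0,-1,0.1,0]]]}}

```text
time: 47.85
eef_pos: [0.5494, -0.2908, 0.3227]
tcp_rot: [0.482, 0.518, -0.482, 0.517]
contact_force: [0.3, 0.7, -0.7]
opening: 0.299
```

```bash
python3 - <<'E'
from h import *
import h; h.ST=[.550,-.095,.073]
s=get_state(); print(s['time'],s['eef_pos'])
i=snap('top','t13.png'); rec('top',['bail_grip','lid_handle','jug_c','tamper_c']); j=snap('scene','s13.png'); rec('scene',['bail_grip','lid_handle','cup_a_c','cup_b_c'])
b,g,r=[i[...,k].astype(int) for k in range(3)]
m=(r>150)&(g<60)&(b<60); m[:,:340]=0; m[:,380:]=0; v,u=np.nonzero(m); print('red',u.mean(),v.mean(),len(u))
cv2.imwrite('pics/c13.png',np.vstack([np.hstack([cv2.resize(i[165:315,200:400],(400,300)),cv2.resize(j[170:350,220:460],(400,300))]),np.hstack([cv2.resize(i,(400,300)),cv2.resize(j,(400,300))])]))
E
```

```text
47.85 [ 0.5493914  -0.29081592  0.32269432]
top bail_grip [ 0.543 -0.088  0.215] 0.65
top lid_handle [ 0.546 -0.1    0.138] 0.79
top lid_handle [0.628 0.367 0.132] 0.68
top lid_handle [ 0.541 -0.091  0.219] 0.45
top tamper_c [ 0.71  -0.137  0.028] 0.64
scene bail_grip [ 0.564 -0.089  0.216] 0.96
scene lid_handle [ 0.562 -0.106  0.14 ] 0.95
scene cup_b_c [0.587 0.118 0.026] 0.68
red 357.536312849162 218.53631284916202 179
```

```bash
python3 - <<'E'
from h import *
for n,B in (('top',{'jug':(383,295,18),'tamper':(374,170,14),'handle':(349,224,14),'syrup':(153,188,14)}),('scene',{'jug':(247,262,20),'tamper':(326,363,18),'tin':(129,347,25),'bail':(312,262,28),'cup_b':(382,266,14),'mug':(400,173,14)})):
    a=cv2.imread(f"pics/{n[0]}0.png",0); b=cv2.imread(f"pics/{n[0]}13.png",0)
    for k,(u,v,w) in B.items():
        t=a[v-w:v+w,u-w:u+w]; r=cv2.matchTemplate(b[v-w-10:v+w+10,u-w-10:u+w+10],t,cv2.TM_CCOEFF_NORMED)
        _,m,_,p=cv2.minMaxLoc(r); print(n,k,round(m,3),p[0]-10,p[1]-10)
E
```

```text
top jug 0.272 -10 -10
top tamper 1.0 0 0
top handle 0.999 0 0
top syrup 1.0 0 0
scene jug 0.783 0 0
scene tamper 1.0 0 0
scene tin 0.998 0 0
scene bail 0.998 0 0
scene cup_b 0.916 0 0
scene mug 1.0 0 0
```

```bash
python3 -c "
from plant import *
print(sign_off(), get_state()['time'])"
```

```text
the job is handed in; nothing more can be done
the job is handed in; nothing more can be done
```

The job is done and handed in after about 48 s of the robot's time, but I could not confirm the jug's position clearly in the last pictures.

**What I did:** I swung the bail back and lifted the lid to about 1.45 rad. Then I pushed all six capsules one by one off the shelf edge. I closed the lid and swung the bail over centre to its stop.

**Last checks that agreed:**
- **Capsules:** before the lid was closed, the top view showed all six in the chute and the shelf empty.
- **Lid:** pressing a finger on the handle met it at z = 0.181 m, against 0.182 m expected when shut. In the last top picture the handle matches the start (0.999, no shift).
- **Bail:** the sleeve is within 0.1 px of its clamped position at the start.
- **Other things:** the tamper, tin, mug, syrup jar and blue cup show no shift.

**Checks that failed or were weak:**
- **Jug:** the top-view match failed (0.27), probably because the arm hid it. The scene view showed no shift, but with a weaker match of 0.78.
- **White cup:** the networks never found it under the shelf, so I did not check it.
- **Last picture:** the limit of 16 views was reached, so I checked the end state by numbers only.
- **Force:** the press on the closed handle gave about 67 N of vertical force (about 75 N in all). That was the fingers, not the arm or gripper body, so under the 120 N wrist limit.

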